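Weigh a turned hub on the bench steelyard

TASK

Weigh the turned steel hub: set it upright in the pan of the bench steelyard and let go, then slide the sliding weight along the notched arm, gently and without forcing it against the arm, until the pointer comes to rest, untouched, inside the dark band of the end plate. Leave the hub in the pan, and leave everything else on the bench where it is.

Things in the scene. Friction and masses are not known exactly. Their poses are not given: they have to be found in the camera images.
- hub: The part to weigh: a turned steel hub, flange 62 mm across and 10 thick with a boss 36 mm across on top, 42 mm tall in all. Stands upright on the bench, left or right in front of the scale. Origin: centre of the underside; z up. Weight unknown, 0.31 to 0.63 kg.
- scale: The bench steelyard, fixed: grey base plate 130 x 420 x 16 mm. Origin on the bench top straight below the pivot; +y points to the pan, -y along the notched arm to the pointer end. The pivot is 130 mm above the bench between two grey cheeks (each 34 mm along y, 58 mm overall in x, tops 132 mm above the bench).
- pan: The round steel pan, 100 mm across inside, on the arm 100 mm from the pivot. Origin at its hinge on the arm, z up. A parallel link keeps it level as it rises and sinks by up to 10 mm; where the load stands in it makes no difference.
- pan_floor (a point): Centre of the pan's floor, 154 mm above the bench when the arm is level; the rim stands 8 mm above the floor.
- beam: The arm, with pivot as origin, running along its own -y: an aluminium bar 6 mm thick, 18 mm tall, top 2.5 mm below the pivot with 5 mm rungs on it, from 10 to 290 mm from the pivot. 19 notches 10 mm apart, the first 70 mm, the last 250 mm from the pivot. Pan empty, it is level with the poise in the first notch; a load of L kg is balanced 250 x L mm farther out.
- tilt (a joint): Tilt of the arm about the pivot in rad: 0 level, positive when the pointer end is up (poise too far in), stops at -0.10 and +0.10. It swings freely and settles in about 2 s. Between the stops, moving the poise one notch changes the settled tilt by about 0.04 rad (outwards, away from the pan, lowers the pointer).
- poise: The sliding weight: dark steel sleeve round the arm, captive, 37 mm across it, 30 mm along it, 50 mm tall, 0.40 kg. Origin: the 8 mm cross pin inside that rides in the notches; the sleeve reaches 13 mm above and 37 mm below it. y along the arm towards the pan. It can lift 6 mm; it rises 2.5 mm over each notch, then drops in. Pushed on a flat end face it passes a notch at 5 to 15 N.
- pointer (a point): Tip of the pointer, on the arm 320 mm from the pivot. The arm yields up and down but not sideways: the poise has 1.5 mm of play across the arm on each side, and holding it off centre or lifting it hard forces it against the arm; more than 25 N there spoils the notches.
- mark (a point): Centre of the dark band on the white end plate (band reaches 9 mm up and down from here), beside the pointer tip. The plate, 50 mm along the arm (290 to 340 mm from the pivot), 92 mm tall, top 176 mm above the bench, stands 20 mm from the arm on the scale's -x side, its post 40 mm.
- tape: Bystander: a roll of paper tape lying flat, 84 across, 24 tall. Origin: centre of its underside.
- driver: Bystander: a screwdriver with a black handle, 200 long, lying behind the scale. Origin: centre of its underside.
- wrench: Bystander: a wrench, 180 long, lying behind the scale. Origin: centre of its underside.
- bin: Bystander: a loose blue open bin 150 x 100 x 70. Origin: centre of its underside.
- jar: Bystander: a clear screw-top jar, 60 across, 80 tall. Origin: centre of its underside.
- bracket: Bystander: a loose aluminium angle bracket, 70 x 50 foot, 56 tall, in front of the scale. Origin: centre of its underside.
- slug: Bystander: a small steel cylinder 28 across, 22 tall, standing on the scale's base plate below the arm. Origin: centre of its underside.
Mind the look-alikes: they are no part of the job. Several things have the shape of the poise; the one meant has the colours described above. What is shaped like the hub but orange is not meant.

How it is judged:
By the outcome, as a careful person would: the job done as asked, in the order asked, and still so for the second after the job is handed in, with the robot touching nothing.
It also fails if it takes over 72 s, if anything falls off the work surface, if the arm or the gripper's body presses on something with over 40 N, if the wrist force passes 120 N, or if a joint passes its speed limit or range.

ROBOT

A 6-joint arm with a two-finger parallel gripper is mounted at the origin on the work surface. World frame = base frame: x ahead of the robot, y to its left, z up, the work surface at z = 0. Lengths are in m, angles in degrees, forces in N, time in s.
With the tool pointing down it reaches from about 0.4 to 0.825 m from the base axis. Payload 7 kg.
Tool frame: the origin (TCP) lies midway between the tips of the shut fingers; the grasp point (between the pads) lies 19 mm behind it; z points along the fingers, y is the line along which they close (so a half turn about z gives the same grasp; the last joint's range is limited). The gripper opens to 88 mm and grips with 3 to 60 N. Pads are 19 mm wide; open, the fingers measure 130 mm over their backs; the gripper's body (78 mm by 193 mm) begins 47 mm behind the grasp point.
Start: joints at [-57.978, 20.546, 0.682, 0, -70.136, -16.507], TCP at [0.181, -0.65, 0.227] pointing down, gripper open.
Joint ranges: [-176.03, 176.03], [-82.01, 121.73], [-58.28, 71.71], [-173.87, 95.51], [-174.79, -0.11], [-173.66, 173.66]. Speed limits (degrees/s): [136.94, 136.94, 172.46, 180, 180, 180].

INTERFACE

Orientations are given as [roll, pitch, yaw] about the fixed x, y, z axes, in that order (R = Rz(yaw) Ry(pitch) Rx(roll)).
In Python, from plant import * gives the robot as it stands.
- The arm moves only by the tool move_arm, never from a script. Its argument "commands" is a list of rows, each a list of 7 numbers: the shift along the world's x, y, z in mm, then the turn, a rotation vector about the world's x, y, z in degrees, then the opening in per cent of the stroke, from 0 (shut) to 100 (fully open). In form: [[x, y, z, rx, ry, rz, fingers], ...]. A call has 1 to 20 rows; each row shifts and turns the commanded pose from where the row before left it; what a row does not reach is not made up. A row lasts 1/10 s, in which the tool goes at most 50 mm and 8.59 degrees, less where a joint would pass 70% of its speed; a pose out of reach is approached as far as the arm can. A call with a gripper value outside its range is refused whole. The fingers move at their own pace and stop on an object; "squeeze" is the grip in N (left out, the last holds). Time passes only in rows, so rows that do not move let the fingers close. It gives the time, the measured TCP pose, the force and the opening at its end, in the units of the state.
- get_state(): the state, without advancing time (a new reading comes with each control period).
- capture(name): name is "scene" or "side" or "wrist"; returns a dict with "frame" (400x640x3 uint8, blue, green, red), "camera_matrix" (3x3 intrinsics, pixels), "world_to_cam" (4x4, takes a point from world to camera coordinates); the wrist camera has in their place "tool_from_camera" (4x4, takes a point from camera to tool coordinates, whose origin is the TCP and whose axes are the flange's). Camera axes: x right, y up, looking along -z (the intrinsics and any distortion apply to the point x, -y, -z); pixel columns grow to the right and rows downward; lengths in m; the calibration is good to about 2 mm. A picture is of the moment at which its call begins: read the wrist's pose just before it. There is no depth.
- close_job(): hands the job in, once; it reports no verdict.
The state is a dict: "time_s": time; "joints": joint angles; "qd": joint speeds; "joint_torque": joint torques, N m; "tcp_pos": TCP position; "eef_rot": TCP orientation; "contact_force": force on the tool from outside, world axes, zero at the start; "moment": the same for the moment, N m; "gripper_width": finger opening in m.
Only numpy, scipy, OpenCV 4.12 (cv2) and the standard library are available. Lean on these libraries where they do the work, as an engineer would, in place of code of your own. Each camera call takes 0.05 s, during which the arm holds its last target. There are 200 camera calls.

## Working session

There is one attempt and no reset: what is moved stays moved. The work goes in short steps, Python scripts to look and compute and a tool call to move; the robot and the scene stay as the last step left them, time stands still between calls to the robot, and variables do not carry over. Pictures are saved under pics/ and viewed, on a budget of 10 in all, crops included, one or two more only if the job needs it, and the job is handed in when it is done.

Besides the shell and the picture viewer there is one more tool, called by a JSON object that holds its "api" and its "payload". move_arm: Moves the arm, as the interface text tells. Its arguments: {"type":"object","properties":{"commands":{"type":"array"},"squeeze":{"type":"number"}},"required":["commands"]}

```bash
ls; mkdir -p pics; cat > h.py <<'E'
from plant import *
import numpy as np, cv2
def grab(n):
    c=capture(n); return c
E
python3 - <<'E'
from h import *
import pickle
s=get_state(); print(s)
a=capture("scene"); b=capture("side")
pickle.dump((a,b),open('v0.pkl','wb'))
cv2.imwrite('pics/scene0.png',a['frame']); cv2.imwrite('pics/side0.png',b['frame'])
for c in (a,b): print(np.round(c['camera_matrix'],1),np.round(c['world_to_cam'],3), np.round(-c['world_to_cam'][:3,:3].T@c['world_to_cam'][:3,3],3),[k for k in c])
E
```

```text
pics
{'time_s': 0.0, 'joints': array([-5.79776292e+01,  2.05913854e+01,  6.33855937e-01, -1.95985975e-02,
       -7.01342923e+01, -1.65057385e+01]), 'qd': array([-0.04017391,  0.03595538,  0.02288733,  0.00530792,  0.05396222,
       -0.07535728]), 'joint_torque': array([-1.21117257e-03, -5.82717526e+01,  2.93045640e+01,  6.99696332e+00,
        6.82184284e-03, -1.43486518e-04]), 'tcp_pos': array([ 0.18040748, -0.6499482 ,  0.2256255 ]), 'eef_rot': array([ 1.79906727e+02, -8.42540342e-03, -1.64490035e+02]), 'contact_force': array([0.96189325, 0.66182882, 0.21870887]), 'moment': array([0.00191367, 0.01461153, 0.02940926]), 'gripper_width': 0.08747892183615834}
[[368.    0.  315. ]
 [  0.  368.  203.5]
 [  0.    0.    1. ]] [[-0.686  0.727  0.021  0.381]
 [-0.415 -0.415  0.81   0.096]
 [ 0.597  0.547  0.586 -1.595]
 [ 0.     0.     0.     1.   ]] [1.254 0.635 0.85 ] ['frame', 'camera_matrix', 'world_to_cam']
[[465.5   0.  329.5]
 [  0.  465.5 198.3]
 [  0.    0.    1. ]] [[-0.912 -0.41   0.013  0.465]
 [ 0.232 -0.49   0.841 -0.253]
 [-0.339  0.769  0.542 -1.262]
 [ 0.     0.     0.     1.   ]] [0.056 1.038 0.89 ] ['frame', 'camera_matrix', 'world_to_cam']
```

View pics/scene0.png

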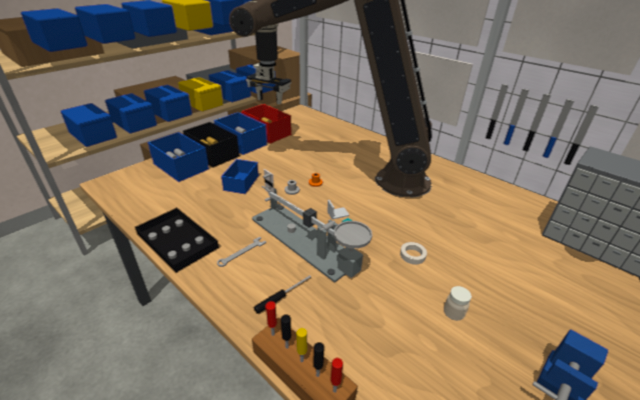

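View pics/side0.png

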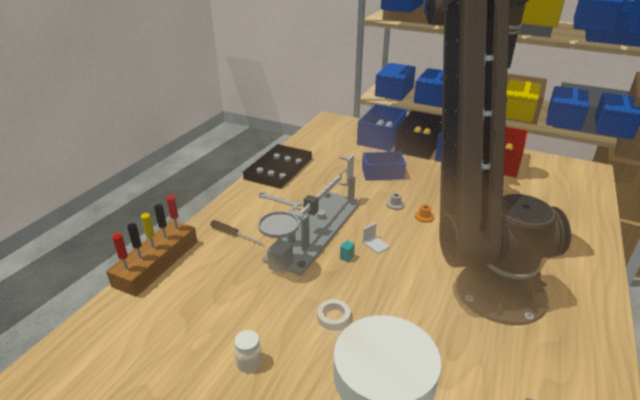

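Scene view: the grey hub is at (291,187), with the orange look-alike at (316,180). The poise is the dark sleeve at (309,216), the pan is at (352,235) and the end plate at (269,181). In the side view the hub is at (396,200), the orange one at (425,212), the poise at (311,205), the pan at (279,224), and a teal block (look-alike) at (347,251). The hub is the grey one and the poise is the dark one on the arm. I'll confirm both in a crop.

```bash
python3 - <<'E'
from h import *
import pickle
a,b=pickle.load(open('v0.pkl','rb'))
x=cv2.resize(a['frame'][165:290,235:385],None,fx=2.66,fy=2.66,interpolation=cv2.INTER_CUBIC)
y=cv2.resize(b['frame'][145:270,255:440],None,fx=4.3,fy=4.3,interpolation=cv2.INTER_CUBIC)
x=cv2.resize(a['frame'][165:290,235:385],None,fx=4.5,fy=4.5,interpolation=cv2.INTER_CUBIC)
cv2.imwrite('pics/c_scene.png',x);cv2.imwrite('pics/c_side.png',y);print(x.shape,y.shape)
E
```

```text
(562, 675, 3) (538, 796, 3)
```

View pics/c_scene.png

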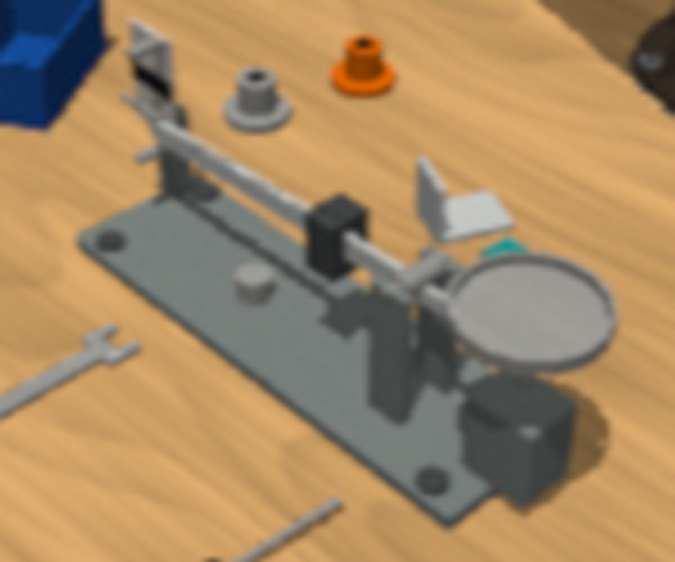

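View pics/c_side.png

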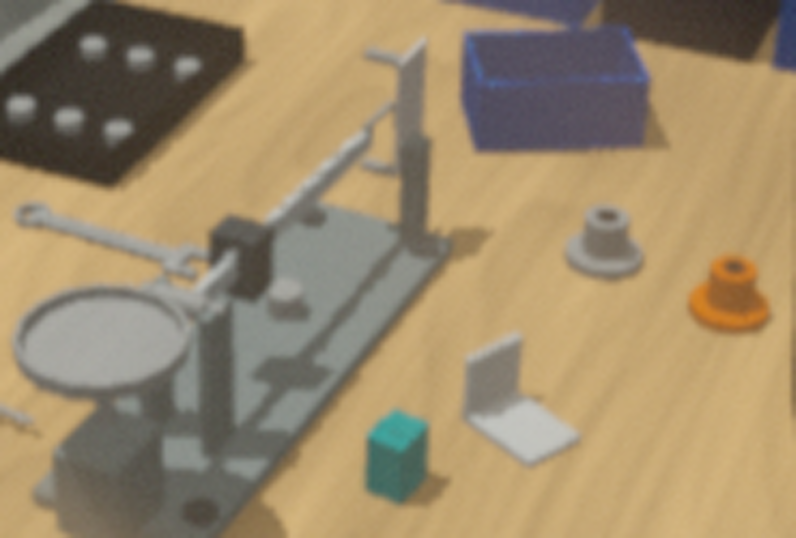

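The crops confirm it: the plain steel hub is at scene-crop (256,95), the orange one beside it is a decoy, and the dark poise is on the arm near the pivot. The teal block is a loose look-alike. Next I'll triangulate.

```bash
cat >> h.py <<'E'
def ray(c,u,v):
    W=c['world_to_cam']; K=c['camera_matrix']
    d=np.array([(u-K[0,2])/K[0,0],-(v-K[1,2])/K[1,1],-1.]); R=W[:3,:3]
    d=R.T@d; return -R.T@W[:3,3], d/np.linalg.norm(d)
def plane(c,u,v,z):
    o,d=ray(c,u,v); return o+d*(z-o[2])/d[2]
def tri(r1,r2):
    (o1,d1),(o2,d2)=r1,r2
    s=np.linalg.lstsq(np.c_[d1,-d2],o2-o1,rcond=None)[0]
    p,q=o1+s[0]*d1,o2+s[1]*d2; return (p+q)/2,np.linalg.norm(p-q)
def proj(c,p):
    q=c['world_to_cam']@np.r_[p,1]; K=c['camera_matrix']
    return np.array([K[0,2]+K[0,0]*q[0]/-q[2],K[1,2]-K[1,1]*q[1]/-q[2]])
E
python3 - <<'E'
from h import *
import pickle
a,b=pickle.load(open('v0.pkl','rb'))
A=lambda x,y:((x+.5)/4.5-.5+235,(y+.5)/4.5-.5+165)
B=lambda x,y:((x+.5)/4.3-.5+255,(y+.5)/4.3-.5+145)
for n,p,q in [('hubtop',(257,75),(608,213)),('pan rim c',(532,308),(104,335)),('poise top',(337,208),(243,230)),('beam end',(162,125),(368,137)),('plate top near',(134,22),(425,40)),('plate top 2',(172,45),(400,62)),('corner far',(185,105),(450,243)),('bracket',(478,215),(525,430)),('teal top',(506,247),(398,428))]:
    P,e=tri(ray(a,*A(*p)),ray(b,*B(*q))); print(n,np.round(P,4),round(e,4))
print('hub flange plane z=.005',plane(a,*A(258,110),.005),plane(b,*B(605,252),.005))
print('corners z=.016',plane(a,*A(78,238),.016),plane(a,*A(449,520),.016),plane(b,*B(452,243),.016),plane(b,*B(35,492),.016))
# hub masks: rendering boss top ring fits
E
```

```text
hubtop [ 0.3898 -0.2874  0.0444] 0.0024
pan rim c [0.5832 0.1707 0.1632] 0.0002
poise top [ 0.5748 -0.0092  0.1403] 0.0044
beam end [ 0.5657 -0.2099  0.1113] 0.0031
plate top near [ 0.5433 -0.265   0.1739] 0.0009
plate top 2 [ 0.5454 -0.2176  0.1755] 0.0016
corner far [ 0.4969 -0.248   0.0447] 0.0659
bracket [ 0.3705 -0.0406  0.0087] 0.0014
teal top [0.4342 0.0396 0.0508] 0.0086
hub flange plane z=.005 [ 0.38682675 -0.29055236  0.005     ] [ 0.38960904 -0.28906704  0.005     ]
corners z=.016 [ 0.63080317 -0.24624522  0.016     ] [0.64917463 0.16775551 0.016     ] [ 0.50047778 -0.23268516  0.016     ] [0.64321326 0.1716849  0.016     ]
```

```bash
python3 - <<'E'
from h import *
import pickle
a,b=pickle.load(open('v0.pkl','rb'))
A=lambda x,y:((x+.5)/4.5-.5+235,(y+.5)/4.5-.5+165)
B=lambda x,y:((x+.5)/4.3-.5+255,(y+.5)/4.3-.5+145)
o=tri(ray(a,*A(364,44)),ray(b,*B(735,266)))[0];print('orange',o, np.degrees(np.arctan2(o[1]+.289,o[0]-.389)))
# pan outline: fit ellipse-free: centre from several rim points on plane .162
for c,T,pts in[(a,A,[(445,300),(617,310),(540,255),(515,368)]),(b,B,[(15,340),(188,338),(105,288),(95,395)])]:
    print(np.round([plane(c,*T(*p),.16)[:2] for p in pts],4).tolist())
print('poise bottom/edges', [np.round(tri(ray(a,*A(*p)),ray(b,*B(*q)))[0],4) for p,q in [((306,212),(210,222)),((368,213),(240,262))]])
for z in (.143,.140): print(plane(a,*A(337,210),z),plane(b,*B(243,232),z))
E
```

```text
orange [ 0.279465   -0.25872188  0.04234564] 164.54791710768427
[[0.6133, 0.1235], [0.543, 0.2086], [0.5334, 0.1382], [0.6317, 0.1964]]
[[0.6326, 0.1951], [0.5368, 0.1477], [0.6103, 0.1217], [0.5602, 0.2227]]
poise bottom/edges [array([ 0.6   , -0.013 ,  0.1428]), array([0.5637, 0.013 , 0.1357])]
[ 0.57709883 -0.00802918  0.143     ] [5.71061085e-01 4.74682455e-04 1.43000000e-01]
[ 0.57422559 -0.01075777  0.14      ] [ 0.57313096 -0.00368897  0.14      ]
```

{"api": "move_arm", "payload": {"commands": [[21,36,0,0,0,0,70],[21,36,0,0,0,0,70],[21,36,0,0,0,0,70],[21,36,0,0,0,0,70],[21,36,0,0,0,0,70],[21,36,0,0,0,0,70],[21,36,0,0,0,0,70],[21,36,0,0,0,0,70],[21,36,-13,0,0,0,70],[19,37,-13,0,0,0,70],[0,0,0,0,0,0,70],[0,0,0,0,0,0,70]], "squeeze": 25}}

```text
time_s: 1.3
tcp_pos: [0.3888, -0.2885, 0.2004]
eef_rot: [180.0, -0.0, -164.3]
contact_force: [1.0, -0.1, -0.7]
gripper_width: 0.0613
```

{"api": "move_arm", "payload": {"commands": [[0,0,-40,0,0,0,70],[0,0,-40,0,0,0,70],[0,0,-40,0,0,0,70],[0,0,-30,0,0,0,70],[0,0,-20,0,0,0,70],[0,0,-13,0,0,0,70],[0,0,0,0,0,0,70],[0,0,0,0,0,0,30],[0,0,0,0,0,0,30],[0,0,0,0,0,0,30],[0,0,0,0,0,0,30],[0,0,0,0,0,0,30]], "squeeze": 25}}

```text
time_s: 2.5
tcp_pos: [0.3888, -0.2894, 0.0183]
eef_rot: [-180.0, 0.0, -164.5]
contact_force: [-1.1, 1.8, 5.8]
gripper_width: 0.0356
```

{"api": "move_arm", "payload": {"commands": [[0,0,10,0,0,0,30],[0,0,30,0,0,0,30],[0,0,40,0,0,0,30],[0,0,50,0,0,0,30],[0,0,50,0,0,0,30],[0,0,30,0,0,0,30],[0,0,0,0,0,0,30],[0,0,0,0,0,0,30],[0,0,0,0,0,0,30],[0,0,0,0,0,0,30]]}}

```text
time_s: 3.5
tcp_pos: [0.3875, -0.289, 0.2258]
eef_rot: [179.9, -0.2, -164.5]
contact_force: [0.0, 0.2, -4.7]
gripper_width: 0.0354
```

```bash
python3 - <<'E'
from h import *
s=get_state();print(s['contact_force'],s['tcp_pos'],s['gripper_width'],s['joint_torque'])
c=capture('wrist');s=get_state();print(s['contact_force'])
E
```

```text
[ 0.00799513  0.17232103 -4.72194363] [ 0.38748582 -0.28896649  0.22577776] 0.03535161857111454 [-6.92555797e-03 -3.43232703e+01  3.02681100e+01  7.54362613e+00
 -6.32040133e-02 -3.20445943e-04]
[ 0.06548062 -0.17108301 -4.68438794]
```

{"api": "move_arm", "payload": {"commands": [[10,24,5,0,0,5,30],[16,38,5,0,0,6,30],[16,38,0,0,0,6,30],[16,38,0,0,0,6,30],[16,38,0,0,0,6,30],[16,38,0,0,0,6,30],[16,38,0,0,0,6,30],[16,38,0,0,0,6,30],[16,38,0,0,0,6,30],[16,38,0,0,0,6,30],[16,38,0,0,0,6,30],[16,38,0,0,0,6,30],[10,17,0,0,0,1,30],[0,0,0,0,0,0,30],[0,0,0,0,0,0,30],[0,0,0,0,0,0,30]]}}

```text
time_s: 5.15
tcp_pos: [0.584, 0.1689, 0.2368]
eef_rot: [179.9, -0.1, -92.5]
contact_force: [-0.3, -0.8, -4.9]
gripper_width: 0.0353
```

```bash
python3 - <<'E'
from h import *
s=get_state();print(s['contact_force'],s['tcp_pos'],s['eef_rot'],s['joints'])
c=capture('side');d=capture('scene')
y=cv2.resize(c['frame'][130:280,250:380],None,fx=3,fy=3,interpolation=cv2.INTER_CUBIC)
x=cv2.resize(d['frame'][150:300,255:385],None,fx=3,fy=3,interpolation=cv2.INTER_CUBIC)
cv2.imwrite('pics/place.png',np.hstack([x,y]))
E
```

```text
[-0.30839076 -0.81059679 -4.88703651] [0.58400914 0.1688635  0.23680487] [ 1.79920088e+02 -5.64240454e-02 -9.25264404e+01] [ 3.45156865e+01  1.39806173e+01 -7.22922683e+00 -3.32506205e-03
 -6.88879310e+01 -3.70409660e+01]
```

View pics/place.png

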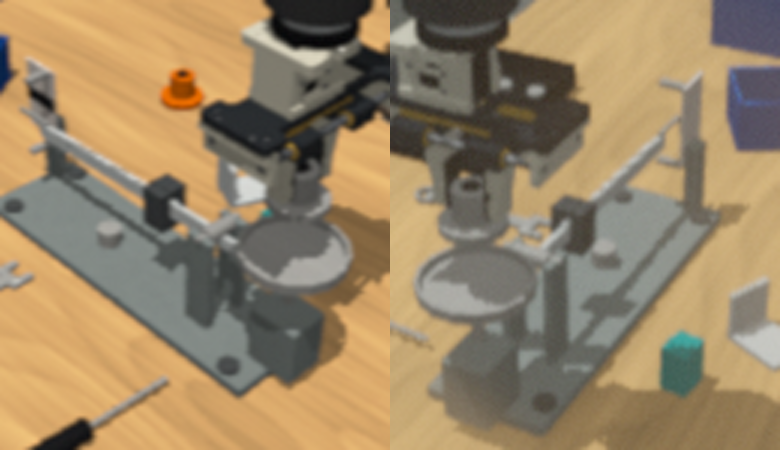

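Left (scene): the hub is held upright at (300,195), above the pan at (293,252). Right (side): hub at (470,215), pan at (475,280). It is centred, so I'll lower it.

{"api": "move_arm", "payload": {"commands": [[0,1,-15,0,0,0,30],[0,0,-20,0,0,0,30],[0,0,-12,0,0,0,30],[0,0,-6,0,0,0,30],[0,0,-3,0,0,0,30],[0,0,-3,0,0,0,30],[0,0,-3,0,0,0,30],[0,0,-2,0,0,0,30],[0,0,-2,0,0,0,30],[0,0,0,0,0,0,30],[0,0,0,0,0,0,30],[0,0,0,0,0,0,30]]}}

```text
time_s: 6.45
tcp_pos: [0.5845, 0.1707, 0.1717]
eef_rot: [-180.0, 0.0, -92.5]
contact_force: [-0.8, 0.2, -4.1]
gripper_width: 0.0355
```

{"api": "move_arm", "payload": {"commands": [[0,0,-2,0,0,0,30],[0,0,-2,0,0,0,30],[0,0,-2,0,0,0,30],[0,0,-1,0,0,0,30],[0,0,-1,0,0,0,30],[0,0,0,0,0,0,30],[0,0,0,0,0,0,30],[0,0,0,0,0,0,30]]}}

```text
time_s: 7.25
tcp_pos: [0.5845, 0.1706, 0.1636]
eef_rot: [-180.0, 0.0, -92.5]
contact_force: [-0.3, -0.4, -2.8]
gripper_width: 0.0353
```

{"api": "move_arm", "payload": {"commands": [[0,0,-1,0,0,0,30],[0,0,0,0,0,0,30],[0,0,-1,0,0,0,30],[0,0,0,0,0,0,30],[0,0,0,0,0,0,30]]}}

```text
time_s: 7.75
tcp_pos: [0.5846, 0.1706, 0.1621]
eef_rot: [-180.0, 0.0, -92.5]
contact_force: [-3.4, -1.8, 2.6]
gripper_width: 0.0354
```

{"api": "move_arm", "payload": {"commands": [[0,0,0,0,0,0,50],[0,0,0,0,0,0,70],[0,0,0,0,0,0,70],[0,0,0,0,0,0,70],[0,0,5,0,0,0,70],[0,0,20,0,0,0,70],[0,0,40,0,0,0,70],[0,0,40,0,0,0,70],[0,0,20,0,0,0,70],[0,-30,0,0,0,0,40],[0,-30,0,0,0,0,40],[0,-5,0,0,0,0,20],[0,0,0,0,0,0,20],[0,0,0,0,0,0,20],[0,0,0,0,0,0,20]]}}

```text
time_s: 9.25
tcp_pos: [0.5846, 0.1063, 0.2865]
eef_rot: [180.0, -0.0, -92.4]
contact_force: [0.4, 0.2, -0.8]
gripper_width: 0.02
```

```bash
python3 - <<'E'
from h import *
import pickle
s=get_state();print(s['contact_force'],s['tcp_pos'],s['gripper_width'])
c=capture('side');d=capture('scene')
pickle.dump((d,c),open('v1.pkl','wb'))
y=cv2.resize(c['frame'][145:265,255:355],None,fx=4,fy=4,interpolation=cv2.INTER_CUBIC)
x=cv2.resize(d['frame'][165:285,255:355],None,fx=4,fy=4,interpolation=cv2.INTER_CUBIC)
cv2.imwrite('pics/placed.png',np.hstack([x,y]))
E
```

```text
[ 0.36740839  0.24992234 -0.81039232] [0.5845911  0.10634659 0.2864763 ] 0.020016623219376046
```

View pics/placed.png

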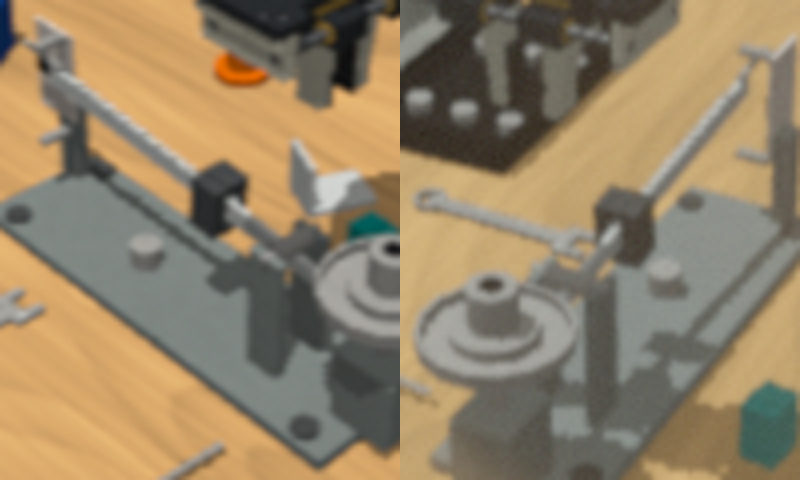

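The hub stands upright in the pan and the pointer is up at its stop. I'll go down behind the poise, one finger on each side of the arm.

{"api": "move_arm", "payload": {"commands": [[-4,-36,0,0,0,0,20],[-3,-37,-20,0,0,0,20],[0,0,-40,0,0,0,20],[0,0,-40,0,0,0,20],[0,0,-30,0,0,0,20],[0,0,-20,0,0,0,20],[0,0,-20,0,0,0,20],[0,0,-15,0,0,0,20],[0,0,0,0,0,0,20],[0,0,0,0,0,0,20]]}}

```text
time_s: 10.35
tcp_pos: [0.5778, 0.0329, 0.1017]
eef_rot: [180.0, -0.0, -92.4]
contact_force: [-0.6, 1.0, 0.2]
gripper_width: 0.0172
```

```bash
python3 - <<'E'
from h import *
s=get_state();print(s['contact_force'],s['tcp_pos'],s['gripper_width'])
c=capture('side');d=capture('scene')
y=cv2.resize(c['frame'][145:265,255:355],None,fx=4,fy=4,interpolation=cv2.INTER_CUBIC)
x=cv2.resize(d['frame'][165:285,255:355],None,fx=4,fy=4,interpolation=cv2.INTER_CUBIC)
cv2.imwrite('pics/push0.png',np.hstack([x,y]))
E
```

```text
[-0.58878887  0.99595294  0.18861554] [0.57778019 0.03293417 0.10174458] 0.017235012465010177
```

View pics/push0.png

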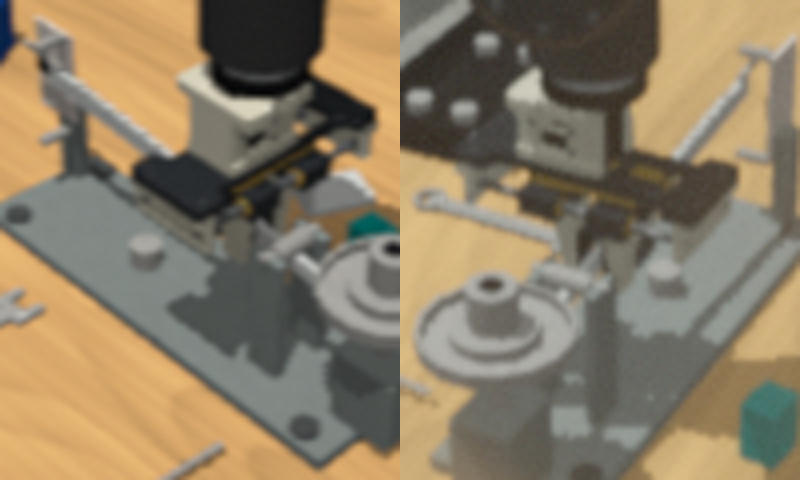

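{"api": "move_arm", "payload": {"commands": [[0,-2,0,0,0,0,20],[0,-2,0,0,0,0,20],[0,-2,0,0,0,0,20],[0,-1,0,0,0,0,20],[0,-1,0,0,0,0,20],[-1,-1,0,0,0,0,20],[0,-1,0,0,0,0,20],[0,0,0,0,0,0,20]]}}

```text
time_s: 11.25
tcp_pos: [0.5765, 0.0225, 0.1016]
eef_rot: [180.0, -0.0, -92.5]
contact_force: [-0.4, 0.2, -0.6]
gripper_width: 0.0176
```

{"api": "move_arm", "payload": {"commands": [[0,-1,0,0,0,0,20],[0,-1,0,0,0,0,20],[0,-1,0,0,0,0,20],[0,0,0,0,0,0,20]]}}

```text
time_s: 11.65
tcp_pos: [0.5765, 0.0195, 0.1015]
eef_rot: [180.0, -0.0, -92.5]
contact_force: [1.0, -0.5, 0.2]
gripper_width: 0.0179
```

{"api": "move_arm", "payload": {"commands": [[0,-1,0,0,0,0,20],[0,-1,0,0,0,0,20],[0,-1,0,0,0,0,20],[0,0,0,0,0,0,20]]}}

```text
time_s: 12.05
tcp_pos: [0.5774, 0.0178, 0.1021]
eef_rot: [-179.9, 0.1, -92.5]
contact_force: [-0.9, 6.2, 3.4]
gripper_width: 0.0176
```

{"api": "move_arm", "payload": {"commands": [[0,-1,0,0,0,0,20],[0,-1,0,0,0,0,20],[0,-1,0,0,0,0,20],[0,0,0,0,0,0,20]]}}

```text
time_s: 12.45
tcp_pos: [0.5772, 0.0142, 0.1021]
eef_rot: [-179.9, 0.0, -92.4]
contact_force: [-0.2, -0.3, 0.5]
gripper_width: 0.0173
```

{"api": "move_arm", "payload": {"commands": [[0,-2,0,0,0,0,20],[0,-2,0,0,0,0,20],[0,-2,0,0,0,0,20],[0,-2,0,0,0,0,20],[0,-2,0,0,0,0,20],[-1,-2,0,0,0,0,20],[0,-2,0,0,0,0,20],[0,-2,0,0,0,0,20],[0,-2,0,0,0,0,20],[0,-2,0,0,0,0,20],[0,-2,0,0,0,0,20],[0,-2,0,0,0,0,20],[0,-2,0,0,0,0,20],[0,-2,0,0,0,0,20],[-1,-2,0,0,0,0,20],[0,-2,0,0,0,0,20],[0,-2,0,0,0,0,20],[0,-2,0,0,0,0,20],[0,-1,0,0,0,0,20],[0,0,0,0,0,0,20]]}}

```text
time_s: 14.45
tcp_pos: [0.5745, -0.0227, 0.1014]
eef_rot: [-180.0, 0.1, -92.5]
contact_force: [-0.9, 5.4, 1.0]
gripper_width: 0.0176
```

{"api": "move_arm", "payload": {"commands": [[0,-2,0,0,0,0,20],[0,-2,0,0,0,0,20],[0,-2,0,0,0,0,20],[0,-2,0,0,0,0,20],[-1,-2,0,0,0,0,20],[0,-2,0,0,0,0,20],[0,-2,0,0,0,0,20],[0,-2,0,0,0,0,20],[0,-2,0,0,0,0,20],[0,-2,0,0,0,0,20],[0,-2,0,0,0,0,20],[0,-2,0,0,0,0,20],[0,-2,0,0,0,0,20],[0,-2,0,0,0,0,20],[0,-2,0,0,0,0,20],[-1,-2,0,0,0,0,20],[0,-2,0,0,0,0,20],[0,-2,0,0,0,0,20],[0,0,0,0,0,0,20]]}}

```text
time_s: 16.35
tcp_pos: [0.5724, -0.06, 0.1015]
eef_rot: [180.0, -0.0, -92.5]
contact_force: [0.9, -0.2, 0.2]
gripper_width: 0.0176
```

{"api": "move_arm", "payload": {"commands": [[0,4,0,0,0,0,20],[0,4,0,0,0,0,20],[0,0,0,0,0,0,20],[0,0,0,0,0,0,20],[0,0,0,0,0,0,20],[0,0,0,0,0,0,20],[0,0,0,0,0,0,20],[0,0,0,0,0,0,20],[0,0,0,0,0,0,20],[0,0,0,0,0,0,20],[0,0,0,0,0,0,20],[0,0,0,0,0,0,20],[0,0,0,0,0,0,20],[0,0,0,0,0,0,20],[0,0,0,0,0,0,20],[0,0,0,0,0,0,20],[0,0,0,0,0,0,20]]}}

```text
time_s: 18.05
tcp_pos: [0.5725, -0.0514, 0.1016]
eef_rot: [-180.0, -0.0, -92.5]
contact_force: [0.8, 0.4, 0.5]
gripper_width: 0.0174
```

```bash
cat > look.py <<'E'
from h import *
import sys,pickle
s=get_state();print(s['contact_force'].round(1),s['tcp_pos'].round(4),s['time_s'])
c=capture('side');d=capture('scene')
pickle.dump((d,c),open(sys.argv[1]+'.pkl','wb'))
R=lambda f:cv2.resize(f,None,fx=6,fy=6,interpolation=cv2.INTER_CUBIC)
cv2.imwrite('pics/'+sys.argv[1]+'.png',np.hstack([R(d['frame'][160:240,258:323]),R(c['frame'][140:220,300:365])]))
E
python3 look.py w1
```

```text
[0.8 0.4 0.5] [ 0.5725 -0.0514  0.1016] 18.05
```

View pics/w1.png

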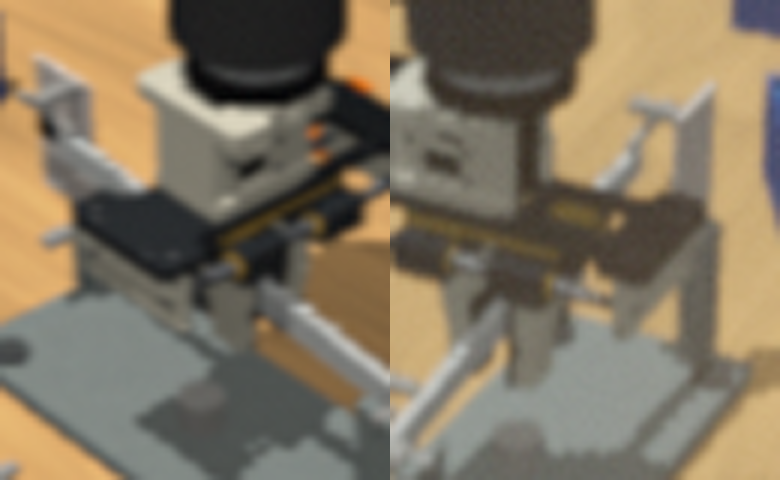

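The pointer is still at the upper stop (side crop (655,110)). I'll use the hub and pan height in the images as a numeric measure of tilt, and push on one notch at a time.

{"api": "move_arm", "payload": {"commands": [[0,-4,0,0,0,0,20],[0,-4,0,0,0,0,20],[0,-2,0,0,0,0,20],[0,-2,0,0,0,0,20],[0,-2,0,0,0,0,20],[0,-2,0,0,0,0,20],[0,-2,0,0,0,0,20],[0,0,0,0,0,0,20],[0,4,0,0,0,0,20],[0,4,0,0,0,0,20],[0,0,0,0,0,0,20],[0,0,0,0,0,0,20],[0,0,0,0,0,0,20],[0,0,0,0,0,0,20],[0,0,0,0,0,0,20],[0,0,0,0,0,0,20],[0,0,0,0,0,0,20],[0,0,0,0,0,0,20],[0,0,0,0,0,0,20],[0,0,0,0,0,0,20]]}}

```text
time_s: 20.15
tcp_pos: [0.5725, -0.0614, 0.1015]
eef_rot: [180.0, -0.0, -92.5]
contact_force: [0.9, -0.1, 0.6]
gripper_width: 0.0178
```

```bash
cat > tilt.py <<'E'
from h import *
import sys,pickle
def tilt(ref,now):
    out=[]
    for k in (0,1):
        r,n=ref[k],now[k]
        p=proj(r,[.5835,.1705,.165]); p=p.round().astype(int)
        g=proj(r,[.5835,.1705,.17])[1]-proj(r,[.5835,.1705,.16])[1]  # px per +10mm
        h,w=20,24
        G=lambda c:cv2.cvtColor(c['frame'],cv2.COLOR_BGR2GRAY)
        U=lambda im:cv2.resize(im,None,fx=8,fy=8,interpolation=cv2.INTER_CUBIC)
        t=U(G(r)[p[1]-h:p[1]+h-4,p[0]-w:p[0]+w]); s=U(G(n)[p[1]-h-10:p[1]+h+6,p[0]-w-3:p[0]+w+3])
        m=cv2.matchTemplate(s,t,cv2.TM_CCOEFF_NORMED); _,v,_,l=cv2.minMaxLoc(m)
        dy=l[1]/8-10; out.append((round(dy,2),round(l[0]/8-3,2),round(v,3),round(g,2),'tilt',round(.1-dy/g*.1,3)))
    return out
if __name__=='__main__':
    L=lambda n:pickle.load(open(n+'.pkl','rb'))
    for n in sys.argv[1:]: print(n,tilt(L('v1'),L(n)))
E
python3 look.py w2; python3 tilt.py v1 w1 w2
```

```text
[ 0.9 -0.1  0.6] [ 0.5725 -0.0614  0.1015] 20.15
v1 [(0.0, 0.0, 1.0, np.float64(-2.66), 'tilt', np.float64(0.1)), (0.0, 0.0, 1.0, np.float64(-3.06), 'tilt', np.float64(0.1))]
w1 [(0.0, -0.12, 0.809, np.float64(-2.66), 'tilt', np.float64(0.1)), (0.0, 0.0, 0.949, np.float64(-3.06), 'tilt', np.float64(0.1))]
w2 [(-0.5, 0.12, 0.814, np.float64(-2.66), 'tilt', np.float64(0.081)), (-0.5, -0.12, 0.93, np.float64(-3.06), 'tilt', np.float64(0.084))]
```

Both views give a tilt of about 0.08 rad, so two more notches should level it.

{"api": "move_arm", "payload": {"commands": [[0,-4,0,0,0,0,20],[0,-4,0,0,0,0,20],[0,-2,0,0,0,0,20],[0,-2,0,0,0,0,20],[0,-2,0,0,0,0,20],[0,-2,0,0,0,0,20],[0,-2,0,0,0,0,20],[-1,-2,0,0,0,0,20],[0,-2,0,0,0,0,20],[0,-2,0,0,0,0,20],[0,-2,0,0,0,0,20],[0,-2,0,0,0,0,20],[0,0,0,0,0,0,20],[0,4,0,0,0,0,20],[0,4,0,0,0,0,20],[0,2,0,0,0,0,20],[0,0,0,0,0,0,20],[0,0,0,0,0,0,20],[0,0,0,0,0,0,20],[0,0,0,0,0,0,20]]}}

```text
time_s: 22.25
tcp_pos: [0.5715, -0.0795, 0.1016]
eef_rot: [180.0, -0.0, -92.5]
contact_force: [0.1, -0.7, 0.1]
gripper_width: 0.0175
```

{"api": "move_arm", "payload": {"commands": [[0,0,0,0,0,0,20],[0,0,0,0,0,0,20],[0,0,0,0,0,0,20],[0,0,0,0,0,0,20],[0,0,0,0,0,0,20],[0,0,0,0,0,0,20],[0,0,0,0,0,0,20],[0,0,0,0,0,0,20],[0,0,0,0,0,0,20],[0,0,0,0,0,0,20],[0,0,0,0,0,0,20],[0,0,0,0,0,0,20],[0,0,0,0,0,0,20],[0,0,0,0,0,0,20]]}}

```text
time_s: 23.65
tcp_pos: [0.5715, -0.0794, 0.1016]
eef_rot: [180.0, 0.0, -92.5]
contact_force: [0.7, 0.2, -0.5]
gripper_width: 0.0176
```

```bash
python3 look.py w3; python3 tilt.py w3
```

```text
[ 0.7  0.2 -0.5] [ 0.5715 -0.0794  0.1016] 23.65
w3 [(-2.5, 0.38, 0.811, np.float64(-2.66), 'tilt', np.float64(0.006)), (-2.88, -0.25, 0.86, np.float64(-3.06), 'tilt', np.float64(0.006))]
```

View pics/w3.png

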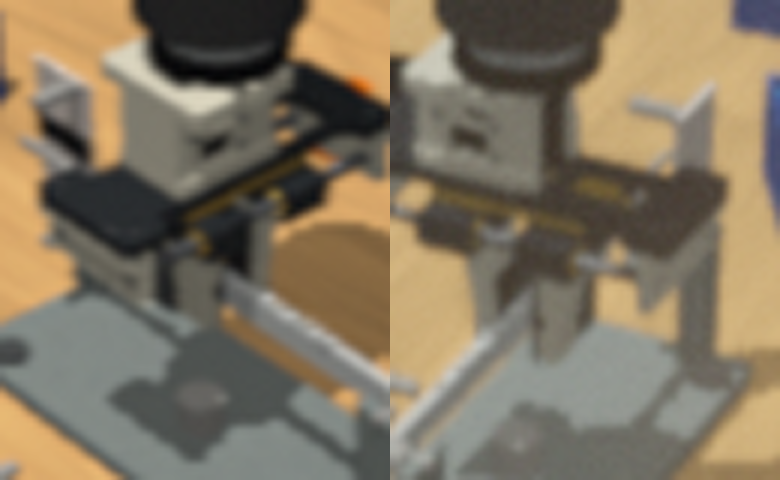

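The tilt is now about 0.006 rad, well inside the ±0.028 band, and the pointer is at mid-plate. I'll lift straight clear, let it settle and check.

{"api": "move_arm", "payload": {"commands": [[0,0,5,0,0,0,20],[0,0,10,0,0,0,20],[0,0,20,0,0,0,20],[0,0,30,0,0,0,20],[0,0,40,0,0,0,20],[0,0,40,0,0,0,20],[0,0,40,0,0,0,20],[-30,0,20,0,0,0,20],[-40,0,0,0,0,0,20],[-40,0,0,0,0,0,20],[-20,0,0,0,0,0,20],[0,0,0,0,0,0,20],[0,0,0,0,0,0,20],[0,0,0,0,0,0,20],[0,0,0,0,0,0,20],[0,0,0,0,0,0,20],[0,0,0,0,0,0,20],[0,0,0,0,0,0,20],[0,0,0,0,0,0,20],[0,0,0,0,0,0,20]]}}

```text
time_s: 25.75
tcp_pos: [0.4416, -0.0794, 0.3065]
eef_rot: [180.0, -0.0, -92.5]
contact_force: [1.0, -0.0, -0.6]
gripper_width: 0.0177
```

```bash
python3 look.py w4; sleep 0; python3 look.py w5; python3 tilt.py w4 w5
```

```text
[ 1.  -0.  -0.6] [ 0.4416 -0.0794  0.3065] 25.75
[0.3 1.  0.3] [ 0.4415 -0.0794  0.3066] 25.85
w4 [(-2.38, 0.62, 0.505, np.float64(-2.66), 'tilt', np.float64(0.011)), (-2.88, -0.25, 0.859, np.float64(-3.06), 'tilt', np.float64(0.006))]
w5 [(-2.38, 0.62, 0.505, np.float64(-2.66), 'tilt', np.float64(0.011)), (-2.88, -0.25, 0.859, np.float64(-3.06), 'tilt', np.float64(0.006))]
```

View pics/w5.png

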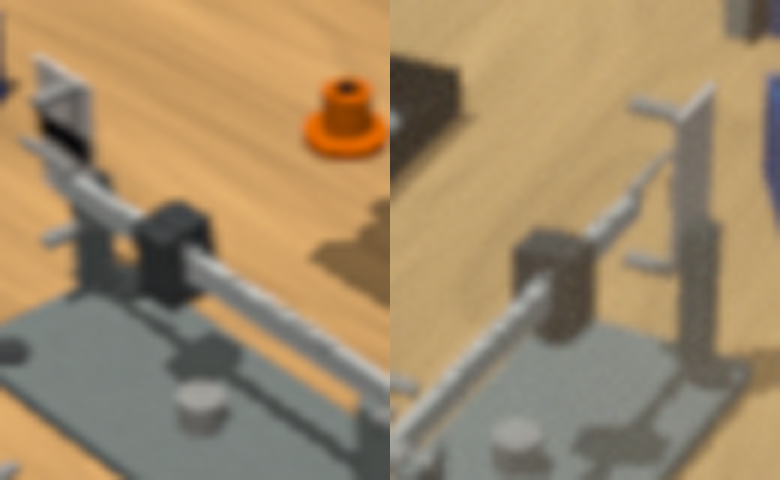

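```bash
python3 - <<'E'
from h import *
import pickle
d,c=pickle.load(open('w5.pkl','rb'))
A=lambda x,y:((x+.5)/6-.5+258,(y+.5)/6-.5+160)
B=lambda x,y:((x-390+.5)/6-.5+300,(y+.5)/6-.5+140)
print(tri(ray(d,*A(24,140)),ray(c,*B(672,150))))
S=lambda s,x=0:np.array([.579+x-.045*s,.0715-.999*s,0])
for t in(-.03,0,.03,.06,.1):
    P=S(.32)+[0,0,.13+.32*t-.004]
    u,v=proj(d,P);p,q=proj(c,P);print(t,(u-258)*6,(v-160)*6,(p-300)*6+390,(q-140)*6)
P=S(.315,-.02)
for z in(.176,.139,.13,.121,.084):
    P[2]=z;u,v=proj(d,P);print('plate',z,(u-258)*6,(v-160)*6)
E
```

```text
(array([ 0.56467233, -0.25959248,  0.13016902]), np.float64(0.0006759678531463055))
-0.03 35.23306969881742 163.54669980467526 660.9059174563986 178.23346101731755
0 34.25389741341405 150.1218402181679 661.4293148421177 163.36352510404947
0.03 33.26633223566307 136.5819105842715 661.9561782251341 148.3951187759476
0.06 32.27026579266146 122.92542506536665 662.4865421481669 133.32726066012083
0.1 30.928762186641507 104.53285226273363 663.1991998967666 113.0803596649692
plate 0.176 60.436873645023866 69.14932438097759
plate 0.139 63.792531944718235 122.38486995853305
plate 0.13 64.59216735427037 135.07061549303018
plate 0.121 65.38546227551046 147.65577290907788
plate 0.084 68.58175963353631 198.36315086174778
```

```bash
python3 -c "
from plant import *
print(close_job())"
```

```text
the job is handed in; nothing more can be done
None
```

The hub is weighed and the job is handed in, at about 26 s on the robot's clock. It stands upright in the pan, and the pointer rests inside the dark band with the gripper clear.

I gripped the grey hub by its boss, set it in the pan and let go. I then pushed the poise outwards by its pan-side end face, with one finger on each side of the arm. The highest push reading was about 6 N, but forces were only read at the end of each move.

**Last checks, with the gripper clear:**
- **Tilt:** The height of the pan and hub in the side view gave +0.006 rad. The scene view gave +0.011, with a weaker match. Both are well inside the roughly ±0.028 rad the band allows, and the reading did not change between two pictures 0.05 s apart.
- **Pointer:** The tip, triangulated from both views, came out 130 mm above the bench. The band runs from about 121 to 139 mm if its mark is level with the pivot, which I assumed.
- **Poise position:** It ended about 11 notches out from where it started. I couldn't settle whether it started in the first or second notch, so I went by tilt alone.
- **Hub weight:** The wrist force put the hub at roughly 0.42–0.48 kg, too rough to choose a notch by.

I saw nothing else on the bench moved, but the last pictures showed only part of it. I viewed 10 pictures.

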